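# Port side up: roll the sensor housing on the field bench

### The job

Two hexagonal sensor housings lie on the black service mat. Roll the longer one over on the mat until its flat with the charging port faces straight up, so that it can be put on charge. Do not lift it off the mat, and leave the shorter housing where it is; the longer one should end lying still on the mat.

Things in the scene. Friction and masses are not known exactly. Their poses are not given: they have to be found in the camera images.
- pod: The longer housing: aluminium hexagonal prism, black end caps, loose, 0.4 kg; 120 mm long, 46 mm across flats, 53 across corners, flats 26.6 mm wide. Origin at its centre, 23 mm above the mat's top at rest. x along the prism, z out of the flat with the port. Starts level on a flat in any heading, z 60 degrees from vertical: the port flat is next to the top flat.
- pod_port (a point): Middle of the longer housing's port flat, 23 mm from its centre, axes as the housing's. A black plate 48 x 19 mm with a round brass-rimmed port; other flats plain. A fingertip pushing 36 mm above the mat must rise as the housing turns about its far lower edge (a level push jams it); past 30 degrees it is over: lift the finger straight up and it falls on to the next flat, 27 mm on.
- short_pod: The shorter housing, a bystander: same section, look and axes as the longer one, also with a port, but 70 mm long, loose, 0.23 kg. Origin at its centre. At least 190 mm from the longer one, centre to centre.
- mat: Black rubber service mat, fixed, 340 mm (its x) by 500 mm (its y), 4 mm thick, flat on the table. Origin at the centre of its underside, z up. A spanner (150 mm) and a round black lens cap (52 mm across, 20 mm high) also lie on it, near its edges nearest to and farthest from the robot.
Mind the look-alikes: they are no part of the job. Leave any blue or brown look-alike of the pod alone.

How it is judged:
By the outcome, as a careful person would: the job done as asked, in the order asked, and still so for the second after the job is handed in, with the robot touching nothing.
It also fails if it takes over 40 s, if anything falls off the work surface, if the arm or the gripper's body presses on something with over 40 N, if the wrist force passes 120 N, or if a joint passes its speed limit or range.

### The arm

A 6-joint arm with a two-finger parallel gripper is mounted at the origin on the work surface. World frame = base frame: x ahead of the robot, y to its left, z up, the work surface at z = 0. Lengths are in mm, angles in rad, forces in N, time in s.
With the tool pointing down it reaches from about 350 to 875 mm from the base axis. Payload 4.2 kg.
Tool frame: the origin (TCP) lies midway between the tips of the shut fingers; the grasp point (between the pads) lies 19 mm behind it (arm.tcp_to_grasp is the distance from the TCP to the grasp point, in mm); z points along the fingers, y is the line along which they close (so a half turn about z gives the same grasp; the last joint's range is limited). The gripper opens to 85 mm and grips with 20 to 120 N. Pads are 22 mm wide; open, the fingers measure 114 mm over their backs; the gripper's body (76 mm by 85 mm) begins 54 mm behind the grasp point. The pads swing forward as they close: fully open they stand 13 mm farther back than shut.
Start: joints at [1.383, 0.385, 0.008, 0, -1.194, -0.259], TCP at [270.018, 563.64, 231.312] pointing down, gripper open.
Joint ranges: [-3.14, 3.14], [-1.21, 2.06], [-1.07, 1.41], [-3.16, 2.05], [-2.99, -0.16], [-3.1, 3.1]. Speed limits (rad/s): [2.79, 2.79, 3.14, 3.14, 3.14, 3.14].

### API

Orientations are given as a unit quaternion [x, y, z, w].
In Python, from bench import arm, imaging, job, models gives the robot as it stands.
- The arm moves only by the tool arm_command, never from a script. Its argument "rows" is a list of rows, each an object with "grip": the opening, from 0 (shut) to 1 (fully open); "linear": the shift along the tool's x, y, z in mm, a list of three; "rot": the turn, a rotation vector about the tool's x, y, z in rad, a list of three. In form: [{"grip": grip, "linear": [tx, ty, tz], "rot": [rx, ry, rz]}, ...]. A call has 1 to 10 rows; each row is the pose to reach, as a shift and turn from the pose commanded when the call began, along the tool's axes at that moment; what a row does not reach only later rows make up. A row lasts 1/8 s, in which the tool goes at most 62.5 mm and 10.7 degrees, less where a joint would pass 70% of its speed; a pose out of reach is approached as far as the arm can. A call with a gripper value outside its range is refused whole. The fingers move at their own pace and stop on an object; the grip force is fixed at half the most. Time passes only in rows, so rows that repeat a pose let the fingers close. It gives the time, the measured TCP pose, the force, the opening and the grip force at its end, in the units of the state.
- arm.read_state(): the state, without advancing time (a new reading comes with each control period).
- imaging.get_image(name): name is "side" or "top" or "wrist"; returns a dict with "frame" (400x640x3 uint8, red, green, blue), "fx", "fy", "cx", "cy" (pixels), "extrinsics" (4x4, takes a point from world to camera coordinates); the wrist camera has in their place "T_tool_cam" (4x4, takes a point from camera to tool coordinates, whose origin is the TCP and whose axes are the flange's). Camera axes: x right, y down, z forward; pixel columns grow to the right and rows downward; lengths in mm; the calibration is good to about 2 mm. A picture is of the moment at which its call begins: read the wrist's pose just before it. There is no depth.
- job.job_done(): hands the job in; it is judged then, once.
Trained networks look in a picture, given as the dict that the camera call returned (one of the last four; its "shot" number tells which), for a name from the list of things; names that differ only in an ending like _2 or _b are one class to them, and where a whole thing is asked for, a point or a joint stands for the part that bears it (a point fixed in the world has none). Each returns a list of dicts, best first, with "score" (0 to 1); they miss things now and then, are a little off and sometimes report something else, mostly with a low value. They report only what shows in the picture. A call takes as long as a camera call. They do not tell look-alikes from the thing itself.
- models.spot_in(picture, query): "rect" ([left, top, right, bottom] in pixels, round what is visible of it).
- models.tip_of(picture, query): "pixel" ([column, row] in pixels: a listed point, or the origin of a listed thing).
The state is a dict: "clock": time; "joints": joint angles; "joint_vel": joint speeds; "joint_efforts": joint torques, N m; "position": TCP position; "ee_rot": TCP orientation; "contact_force": force on the tool from outside, world axes, zero at the start; "wrist_torque": the same for the moment, N m; "gripper_width": finger opening in mm; "grasp_force": force on a finger pad.
Only numpy, scipy, OpenCV 4.12 (cv2) and the standard library are available. Lean on these libraries where they do the work, as an engineer would, in place of code of your own. Each camera call takes 0.05 s, during which the arm holds its last target. There are 200 camera calls.

## Working session

There is one attempt and no reset: what is moved stays moved. The work goes in short steps, Python scripts to look and compute and a tool call to move; the robot and the scene stay as the last step left them, time stands still between calls to the robot, and variables do not carry over. Pictures are saved under pics/ and viewed, at most 10 in all, crops included, and the job is handed in when it is done.

Besides the shell and the picture viewer there is one more tool, called after "Request:" as a command line: name --argument value ..., lists and objects as JSON in quotes. arm_command: Moves the arm, as the interface text tells. Its arguments: {"type":"object","properties":{"rows":{"type":"array"}},"required":["rows"]}

```bash
mkdir -p pics; cat > h.py <<'E'
import numpy as np, cv2
from bench import arm, imaging, job, models
from scipy.spatial.transform import Rotation as R
def ray(p,px):
    E=np.array(p["extrinsics"]);d=np.array([(px[0]-p["cx"])/p["fx"],(px[1]-p["cy"])/p["fy"],1])
    return -E[:3,:3].T@E[:3,3], E[:3,:3].T@d
def at(p,px,z):
    o,d=ray(p,px); return o+d*(z-o[2])/d[2]
def save(f,n): cv2.imwrite("pics/"+n+".png",cv2.cvtColor(f,cv2.COLOR_RGB2BGR))
E
python3 - <<'E'
from h import *
fs=[]
for n in("top","side"):
    p=imaging.get_image(n); fs.append(p["frame"])
    for q in("pod","short_pod","mat","pod_port"):
        print(n,q,[(np.round(r["rect"]).tolist(),round(r["score"],2)) for r in models.spot_in(p,q)][:4],
          [(np.round(r["pixel"]).tolist(),round(r["score"],2),at(p,r["pixel"],27).round().tolist()) for r in models.tip_of(p,q)][:4])
    save(p["frame"],n)
s=arm.read_state();print(s["position"],s["ee_rot"],s["gripper_width"],R.from_quat(s["ee_rot"]).as_matrix().round(3),s["clock"])
E
```

```text
top pod [([425.0, 273.0, 471.0, 322.0], 0.97), ([330.0, 132.0, 376.0, 168.0], 0.69), ([175.0, 242.0, 207.0, 294.0], 0.57)] [([191.0, 268.0], 0.69, [244.0, 287.0, 27.0]), ([446.0, 297.0], 0.63, [185.0, -347.0, 27.0]), ([352.0, 153.0], 0.61, [547.0, -112.0, 27.0])]
top short_pod [([253.0, 131.0, 274.0, 160.0], 0.68), ([198.0, 76.0, 408.0, 236.0], 0.41)] [([263.0, 145.0], 0.92, [563.0, 118.0, 27.0])]
top mat [([195.0, 75.0, 407.0, 235.0], 0.74)] [([302.0, 154.0], 0.79, [542.0, 15.0, 27.0])]
top pod_port [([330.0, 131.0, 379.0, 172.0], 0.93), ([432.0, 272.0, 472.0, 322.0], 0.75), ([179.0, 242.0, 208.0, 293.0], 0.62)] [([350.0, 146.0], 0.93, [563.0, -107.0, 27.0]), ([200.0, 268.0], 0.8, [245.0, 265.0, 27.0]), ([458.0, 293.0], 0.56, [195.0, -377.0, 27.0])]
side pod [([397.0, 116.0, 439.0, 147.0], 0.81), ([351.0, 344.0, 424.0, 382.0], 0.72), ([130.0, 150.0, 357.0, 356.0], 0.7), ([251.0, 162.0, 288.0, 210.0], 0.61)] [([420.0, 131.0], 0.96, [184.0, -359.0, 27.0]), ([388.0, 363.0], 0.8, [245.0, 293.0, 27.0]), ([270.0, 184.0], 0.63, [546.0, -111.0, 27.0]), ([260.0, 183.0], 0.23, [572.0, -115.0, 27.0])]
side short_pod [([218.0, 250.0, 258.0, 278.0], 0.78)] [([240.0, 264.0], 0.83, [559.0, 123.0, 27.0]), ([260.0, 181.0], 0.47, [571.0, -121.0, 27.0])]
side mat [([131.0, 150.0, 354.0, 357.0], 0.84)] [([256.0, 233.0], 0.88, [545.0, 39.0, 27.0])]
side pod_port [([397.0, 116.0, 441.0, 148.0], 0.94), ([352.0, 342.0, 428.0, 382.0], 0.59)] [([414.0, 124.0], 0.8, [199.0, -384.0, 27.0]), ([260.0, 183.0], 0.58, [570.0, -114.0, 27.0]), ([386.0, 345.0], 0.56, [249.0, 260.0, 27.0])]
[270.00085735 563.62692029 231.2965183 ] [ 9.75148656e-01 -2.21551571e-01 -7.97244736e-06  2.27386031e-05] 85.86172461139424 [[ 0.902 -0.432 -0.   ]
 [-0.432 -0.902 -0.   ]
 [-0.     0.    -1.   ]] 0.9
```

View pics/top.png

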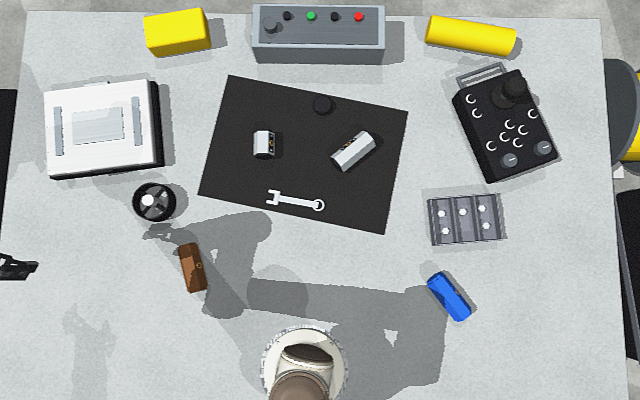

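View pics/side.png

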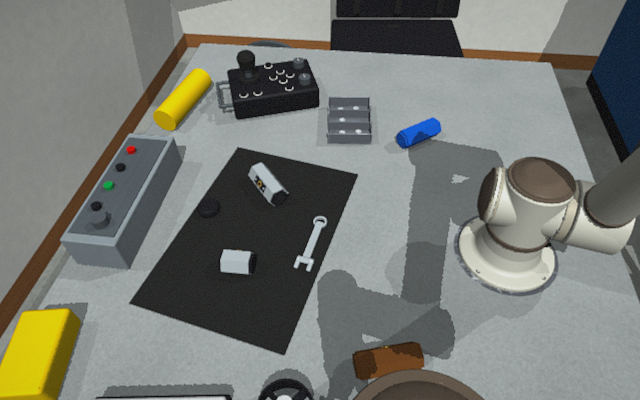

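The top view shows a longer housing at (352,153), with its port on the upper-left side, and a shorter one at (263,145). The blue (446,297) and brown (191,268) look-alikes are off the mat. The one at (352,153) fits: it is aluminium, on the mat and about 120 mm long. I'll confirm this in a crop.

```bash
python3 - <<'E'
from h import *
p=imaging.get_image("top"); f=p["frame"]
g=f[125:180,320:390].astype(int); m=(g.max(2)>100).astype(np.uint8)
n,l,st,c=cv2.connectedComponentsWithStats(m); 
k=1+np.argmax(st[1:,4]); ys,xs=np.where(l==k)
r=cv2.minAreaRect(np.c_[xs+320,ys+125].astype(np.float32)); b=cv2.boxPoints(r)
print(r,[at(p,q,40).round(1).tolist() for q in b])
save(cv2.resize(f[115:195,240:400],None,fx=5,fy=5,interpolation=cv2.INTER_CUBIC),"crop")
E
```

```text
((353.6443176269531, 149.827880859375), (20.477245330810547, 44.376564025878906), 50.599342346191406) [[533.8, -56.2, 40.0], [609.7, -143.3, 40.0], [568.3, -176.8, 40.0], [493.2, -89.8, 40.0]]
```

View pics/crop.png

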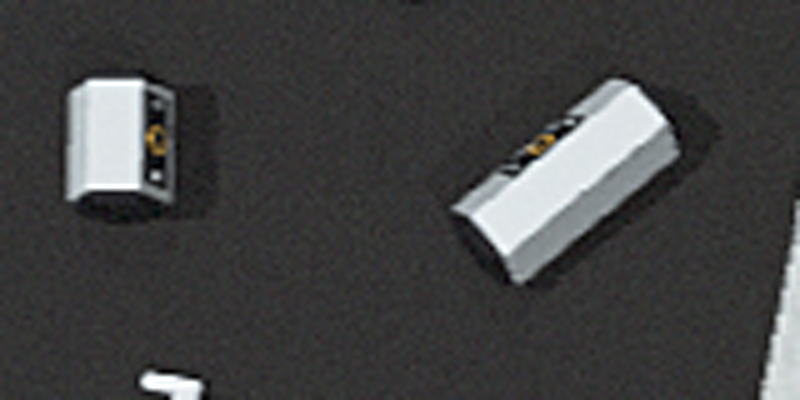

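Confirmed: the long housing's port is on its upper-left flat, so it has to be pushed from the far side (+n ≈ (0.75, 0.66)). Moving to hover on that side.

Request:
arm_command --rows '[{"grip": 0.7, "linear": [57, 44, 10], "rot": [0, 0, -0.12]}, {"grip": 0.7, "linear": [114, 87, 20], "rot": [0, 0, -0.24]}, {"grip": 0.7, "linear": [170, 131, 30], "rot": [0, 0, -0.36]}, {"grip": 0.7, "linear": [227, 174, 30], "rot": [0, 0, -0.48]}, {"grip": 0.7, "linear": [284, 218, 30], "rot": [0, 0, -0.6]}, {"grip": 0.7, "linear": [341, 262, 30], "rot": [0, 0, -0.72]}, {"grip": 0.7, "linear": [398, 305, 30], "rot": [0, 0, -0.84]}, {"grip": 0.7, "linear": [454, 349, 30], "rot": [0, 0, -0.96]}, {"grip": 0.7, "linear": [511, 392, 30], "rot": [0, 0, -1.08]}, {"grip": 0.7, "linear": [568, 436, 30], "rot": [0, 0, -1.164]}]'

```text
clock: 2.2
position: [552.7, 6.0, 201.7]
ee_rot: [0.936, 0.352, 0.001, 0.0]
contact_force: [0.9, 0.2, 0.4]
gripper_width: 59.6
grasp_force: 0.0
```

```bash
cat > look.py <<'E'
from h import *
import sys
def wr():
    s=arm.read_state(); p=imaging.get_image("wrist")
    T=np.eye(4);T[:3,:3]=R.from_quat(s["ee_rot"]).as_matrix();T[:3,3]=s["position"]
    p["extrinsics"]=np.linalg.inv(T@np.array(p["T_tool_cam"])); return s,p
if __name__=="__main__":
    s,p=wr(); print(s["position"].round(1),R.from_quat(s["ee_rot"]).as_matrix().round(3).tolist(),s["gripper_width"],s["contact_force"].round(1),s["clock"],s["joints"])
    for q in("pod","pod_port"):
        print(q,[(np.round(r["pixel"]).tolist(),round(r["score"],2),at(p,r["pixel"],27 if q=="pod" else 38.5).round(1).tolist()) for r in models.tip_of(p,q)][:3])
    save(p["frame"],sys.argv[1])
E
python3 look.py w1
```

```text
[552.7   6.  201.7] [[0.752, 0.66, 0.001], [0.66, -0.752, 0.0], [0.001, 0.001, -1.0]] 59.6371772498383 [0.9 0.2 0.4] 2.2 [ 3.04163622e-01  2.85720947e-01 -2.16913847e-01  1.34928189e-04
 -1.06714276e+00  1.98694971e+00]
pod [([400.0, 249.0], 0.83, [551.9, -114.9, 27.0])]
pod_port [([401.0, 235.0], 0.94, [566.2, -97.7, 38.5])]
```

View pics/w1.png

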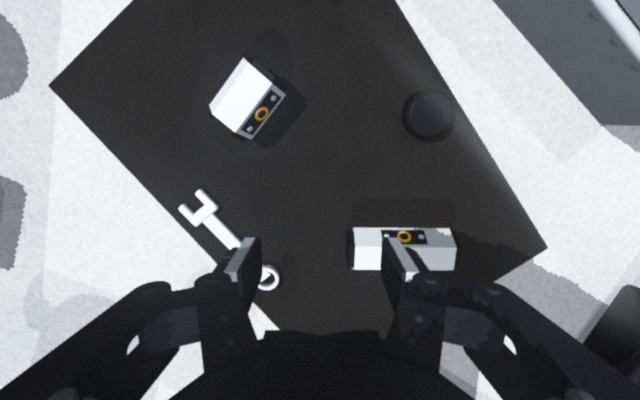

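Wrist view: the long housing is at (403,248) with the port flat facing up-image (+tool x), and its axis is horizontal, so the tool is aligned. Next, move down beside it.

Request:
arm_command --rows '[{"grip": 0.7, "linear": [-5, 45, 20], "rot": [0, 0, 0]}, {"grip": 0.7, "linear": [-11, 89, 40], "rot": [0, 0, 0]}, {"grip": 0.7, "linear": [-11, 89, 92], "rot": [0, 0, 0]}, {"grip": 0.7, "linear": [-11, 89, 92], "rot": [0, 0, 0]}, {"grip": 0.7, "linear": [-11, 89, 92], "rot": [0, 0, 0]}]'

```text
clock: 2.98
position: [603.1, -65.5, 111.2]
ee_rot: [0.936, 0.352, 0.001, 0.001]
contact_force: [1.0, -0.3, -0.0]
gripper_width: 59.8
grasp_force: 0.0
```

```bash
python3 look.py w2
```

```text
[603.1 -65.5 111.2] [[0.752, 0.659, 0.002], [0.659, -0.752, -0.001], [0.001, 0.002, -1.0]] 59.826750980693255 [ 1.  -0.3 -0. ] 2.975 [ 1.58847759e-01  4.59862045e-01 -1.98606946e-01  1.20724299e-03
 -9.10019190e-01  2.13060260e+00]
pod [([325.0, 285.0], 0.92, [551.4, -114.4, 27.0])]
pod_port [([324.0, 270.0], 0.97, [565.5, -100.7, 38.5])]
```

View pics/w2.png

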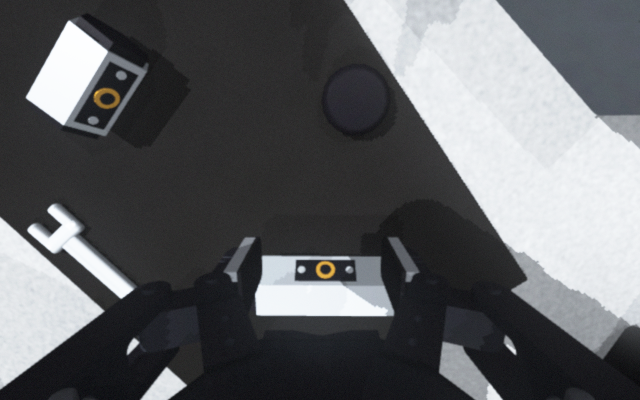

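The measurements agree: centre (551.4, -114.4), port (565.5, -100.7), and the plate at (325,270) is level in the image. Lowering the spread fingers and coming up just short of contact.

Request:
arm_command --rows '[{"grip": 0.7, "linear": [0, 3, 35], "rot": [0, 0, 0]}, {"grip": 0.7, "linear": [0, 3, 70], "rot": [0, 0, 0]}, {"grip": 0.7, "linear": [0, 3, 75], "rot": [0, 0, 0]}, {"grip": 0.7, "linear": [-15, 3, 75], "rot": [0, 0, 0]}, {"grip": 0.7, "linear": [-30, 3, 75], "rot": [0, 0, 0]}, {"grip": 0.7, "linear": [-37, 3, 75], "rot": [0, 0, 0]}, {"grip": 0.7, "linear": [-37, 3, 75], "rot": [0, 0, 0]}, {"grip": 0.7, "linear": [-37, 3, 75], "rot": [0, 0, 0]}]'

```text
clock: 4.12
position: [576.6, -93.0, 34.8]
ee_rot: [0.936, 0.351, 0.001, 0.0]
contact_force: [0.7, -0.8, 0.7]
gripper_width: 59.9
grasp_force: 0.0
```

```bash
python3 - <<'E'
from look import *
s,p=wr(); a=p["frame"]; t=imaging.get_image("side")["frame"][140:240,200:340]
print(s["position"],s["contact_force"])
save(np.vstack([cv2.resize(a[200:340,160:490],(660,280)),cv2.resize(t,(420,300),interpolation=cv2.INTER_CUBIC).__class__(0) if 0 else np.pad(cv2.resize(t,(420,300)),((0,0),(0,240),(0,0)))]),"w3")
E
```

```text
[576.61648296 -93.01053167  34.79523503] [ 0.68342286 -0.77853784  0.72918209]
```

View pics/w3.png

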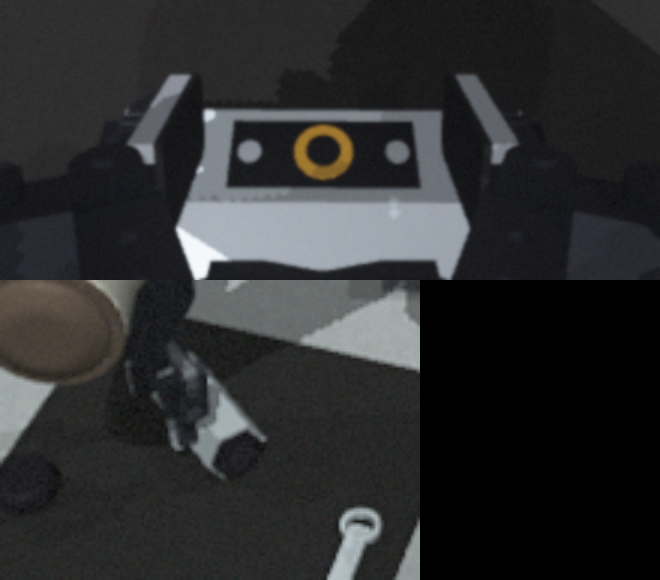

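The fingers straddle the port plate, about 4 mm short of contact. Starting the rising-arc push.

Request:
arm_command --rows '[{"grip": 0.7, "linear": [-2, 0, -0.6], "rot": [0, 0, 0]}, {"grip": 0.7, "linear": [-4, 0, -1.2], "rot": [0, 0, 0]}, {"grip": 0.7, "linear": [-6.3, 0, -2.7], "rot": [0, 0, 0]}, {"grip": 0.7, "linear": [-8.5, 0, -4.3], "rot": [0, 0, 0]}, {"grip": 0.7, "linear": [-10.7, 0, -5.6], "rot": [0, 0, 0]}, {"grip": 0.7, "linear": [-13, 0, -6.9], "rot": [0, 0, 0]}, {"grip": 0.7, "linear": [-15.2, 0, -8], "rot": [0, 0, 0]}, {"grip": 0.7, "linear": [-17.5, 0, -9], "rot": [0, 0, 0]}]'

```text
clock: 5.22
position: [562.9, -104.6, 43.5]
ee_rot: [0.936, 0.351, 0.0, 0.0]
contact_force: [-0.0, 0.3, 0.9]
gripper_width: 60.0
grasp_force: 0.4
```

```bash
cat > v.py <<'E'
from look import *
s,p=wr(); a=p["frame"]; t=imaging.get_image("side")["frame"][140:240,200:340]
print(s["position"],s["contact_force"],s["clock"])
save(np.vstack([cv2.resize(a[200:340,160:490],(660,280)),np.pad(cv2.resize(t,(420,300)),((0,0),(0,240),(0,0)))]),sys.argv[1])
E
python3 v.py w4
```

```text
[ 562.92048998 -104.61548994   43.50795299] [-0.03293428  0.34233132  0.89164662] 5.225
```

View pics/w4.png

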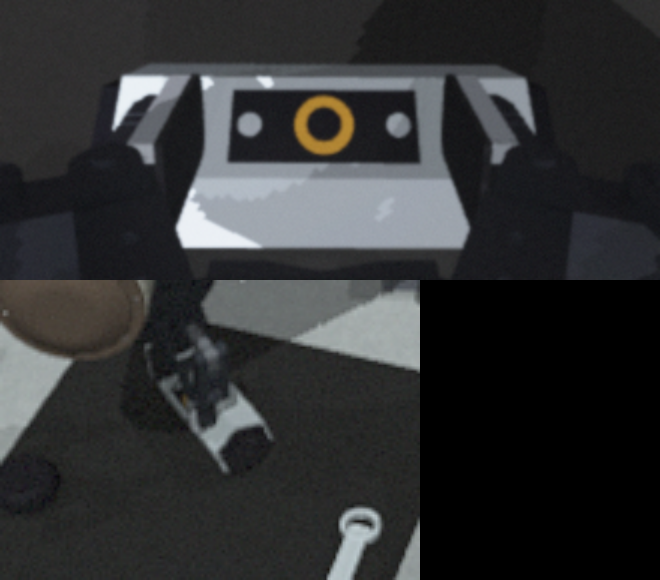

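It is tilting: the plate has become taller and the flat below the port now shows. Forces are small. Carrying on past 30°.

Request:
arm_command --rows '[{"grip": 0.7, "linear": [-2.5, 0, -0.8], "rot": [0, 0, 0]}, {"grip": 0.7, "linear": [-5, 0, -1.6], "rot": [0, 0, 0]}, {"grip": 0.7, "linear": [-7.5, 0, -2.2], "rot": [0, 0, 0]}, {"grip": 0.7, "linear": [-10, 0, -2.7], "rot": [0, 0, 0]}, {"grip": 0.7, "linear": [-12.5, 0, -3], "rot": [0, 0, 0]}, {"grip": 0.7, "linear": [-15, 0, -3.3], "rot": [0, 0, 0]}, {"grip": 0.7, "linear": [-17.5, 0, -3.4], "rot": [0, 0, 0]}, {"grip": 0.7, "linear": [-19, 0, -3.4], "rot": [0, 0, 0]}]'

```text
clock: 6.32
position: [548.5, -117.2, 47.4]
ee_rot: [0.936, 0.351, -0.0, 0.0]
contact_force: [-0.9, 0.7, 7.1]
gripper_width: 60.3
grasp_force: 3.2
```

```bash
python3 v.py w5
```

```text
[ 548.49914825 -117.21795767   47.43232548] [-0.90470771  0.74557874  7.0944332 ] 6.325
```

View pics/w5.png

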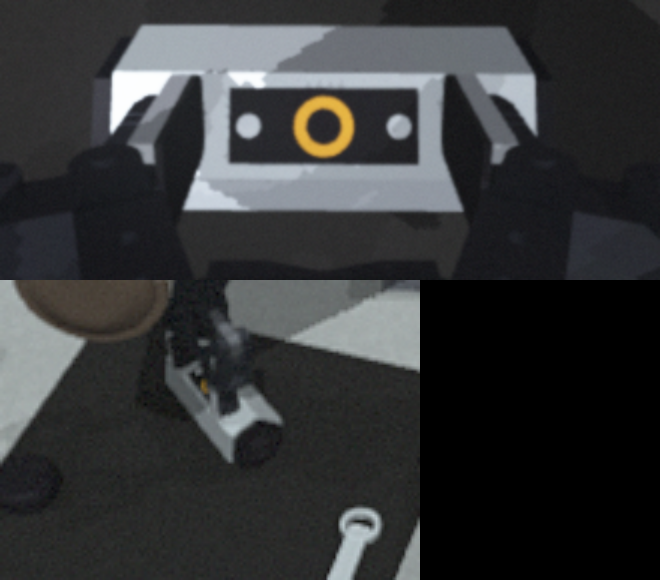

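The port flat is tilted well over (about 40°, about 7 N on the fingertips). Lifting straight up.

Request:
arm_command --rows '[{"grip": 0.7, "linear": [0, 0, -10], "rot": [0, 0, 0]}, {"grip": 0.7, "linear": [0, 0, -40], "rot": [0, 0, 0]}, {"grip": 0.7, "linear": [0, 0, -90], "rot": [0, 0, 0]}, {"grip": 0.7, "linear": [0, 0, -130], "rot": [0, 0, 0]}, {"grip": 0.7, "linear": [0, 0, -130], "rot": [0, 0, 0]}, {"grip": 0.7, "linear": [0, 0, -130], "rot": [0, 0, 0]}, {"grip": 0.7, "linear": [0, 0, -130], "rot": [0, 0, 0]}]'

```text
clock: 7.3
position: [547.5, -117.0, 175.1]
ee_rot: [0.936, 0.351, -0.002, -0.001]
contact_force: [-0.7, 0.0, -0.1]
gripper_width: 59.8
grasp_force: 0.0
```

```bash
python3 - <<'E'
from look import *
s,p=wr()
for q,z in(("pod",27),("pod_port",50)):
    print(q,[(np.round(r["pixel"]).tolist(),round(r["score"],2),at(p,r["pixel"],z).round(1).tolist()) for r in models.tip_of(p,q)][:3])
S=imaging.get_image("side")
t=S["frame"][130:290,190:350]
print([(at(S,r["pixel"],27).round(1).tolist(),r["score"]) for r in models.tip_of(S,"short_pod")])
save(np.hstack([cv2.resize(p["frame"][150:400,100:540],(440,250)).copy() if 0 else cv2.resize(p["frame"],(480,300)),cv2.resize(t,(300,300))]),"w6")
print(s["position"],s["clock"])
E
```

```text
pod [([325.0, 206.0], 0.59, [533.3, -133.2, 27.0])]
pod_port [([323.0, 212.0], 0.67, [532.5, -131.0, 50.0])]
[([569.2, 120.5, 27.0], 0.97)]
[ 547.54865087 -117.01585882  175.12373086] 7.3
```

View pics/w6.png

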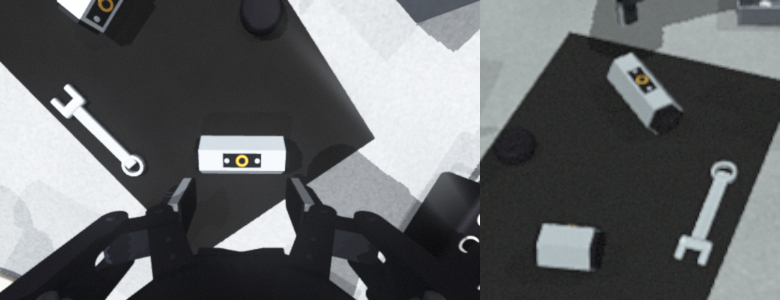

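The housing now lies flat, 26.6 mm further on. The port's measured position at top-flat height, (532.5, -131.0), matches the expected (531.3, -131.9) directly above the centre. The arm is clear, so I'm handing in.

```bash
python3 -c "
from bench import job; print(job.job_done())"
```

```text
the job is handed in; nothing more can be done
None
```

I rolled the longer housing over by one flat: it lies on the mat with its charging port facing up, the arm didn't touch the shorter housing, and I handed the job in at about 7 s on the robot's clock.

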